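# Open the spring gate of a board magazine and hold it wide

### The arm

A 7-joint arm with a two-finger parallel gripper is mounted at the origin on the work surface. World frame = base frame: x ahead of the robot, y to its left, z up, the work surface at z = 0. Lengths are in m, angles in rad, forces in N, time in s.
With the tool pointing down it reaches from about 0.4 to 0.85 m from the base axis. Payload 4.5 kg.
Tool frame: the origin (TCP) lies between the finger pads, 19 mm behind the fingertips; this is the grasp point; z points along the fingers, y is the line along which they close (so a half turn about z gives the same grasp; the last joint's range is limited). The gripper opens to 88 mm and grips with 3 to 60 N. Pads are 18 mm wide; open, the fingers measure 123 mm over their backs; the gripper's body (75 mm by 187 mm) begins 45 mm behind the grasp point.
Start: joints at [1.271, 0.689, -0.195, 1.565, 0.157, 0.902, -0.215], TCP at [0.205, -0.591, 0.257] pointing down, gripper open.
Joint ranges: [-3.01, 3.01], [-0.46, 2.08], [-1.47, 1.51], [0.13, 2.56], [-1, 4.14], [0.04, 2.09], [-2.66, 2.66]. Speed limits (rad/s): [2.57, 2.57, 3.14, 3.14, 3.14, 3.14, 3.14].

### API

Orientations are given as a unit quaternion [x, y, z, w].
In Python, from plant import r, optics gives the robot as it stands.
- The arm moves only by the shell command python3 -m pendant 'ROWS' [OPENING] [FORCE]. ROWS is JSON, a list of rows, each a list of 6 numbers: the shift along the tool's x, y, z as a fraction of full scale, then the turn, a rotation vector about the tool's x, y, z as a fraction of full scale. A call has 1 to 5 rows; each row shifts and turns the commanded pose from where the row before left it, along the tool's axes as they then stand; what a row does not reach is not made up. Full scale, the value 1, is 0.025 m for a shift and pi rad for a turn. A row lasts 1/12 s, in which the tool goes at most 41.7 mm and 7.16 degrees, less where a joint would pass 70% of its speed; a pose out of reach is approached as far as the arm can. A call with a number of a shift or a turn outside -1 to 1 is refused whole. A call with a gripper value outside its range is refused whole. OPENING is the opening, from -1 (shut) to 1 (fully open), set as the call begins (- or left out, the last holds). The fingers move at their own pace and stop on an object; FORCE is the grip in N (left out, the last holds). Time passes only in rows, so rows that do not move let the fingers close. It gives the time, the measured TCP pose, the force, the opening and the grip force at its end, in the units of the state.
- r.get_state(): the state, without advancing time (a new reading comes with each control period).
- optics.snapshot(name): name is "side" or "top"; returns (picture, depth): 400x640x3 uint8, blue, green, red; 400x640 float32, m along the optical axis (not along the pixel's ray), 0 where there is no reading.
- optics.calibration(name): a dict with "vfov" (degrees; the focal length in pixels is half the picture's height over the tangent of half this angle, whatever the lens; pixels are square), "cx", "cy" (the principal point, pixels), "cam_to_world" (4x4, takes a point from camera to world coordinates). Camera axes: x right, y up, looking along -z (the intrinsics and any distortion apply to the point x, -y, -z); pixel columns grow to the right and rows downward; lengths in m; the calibration is good to about 2 mm. A picture is of the moment at which its call begins. calibration takes no time and is no camera call.
- r.finish_job(): hands the job in; it is judged then, once.
The state is a dict: "clock": time; "q": joint angles; "qd": joint speeds; "joint_torque": joint torques, N m; "tool_pos": TCP position; "eef_rot": TCP orientation; "contact_force": force on the tool from outside, world axes, zero at the start; "moment": the same for the moment, N m; "opening": opening from 0.0 (shut) to 1.0 (fully open); "finger_force": force on a finger pad.
Only numpy, scipy, OpenCV 4.12 (cv2) and the standard library are available. Lean on these libraries where they do the work, as an engineer would, in place of code of your own. Each camera call takes 0.05 s, during which the arm holds its last target. There are 200 camera calls.

### The job

The barred gate of the circuit-board magazine on the rework bench is locked by two squeeze catches on its roof: squeeze the blue catch fully in first, then the yellow one (both of its tabs each time; they stay in). Then swing the gate, whose handle is the red post, open past its stiff detent until it stands wide open, square to the magazine's front, and finish while still holding it there with the gripper; it swings back if let go. Leave the solder spool, the flux bottle and the brush where they are.

Things in the scene. Friction and masses are not known exactly. Their poses are not given: they have to be found in the camera images.
- magazine: the circuit-board magazine, fixed to the bench: black box with an aluminium roof, 160 mm deep (local x) x 200 mm wide (local y) x 120 mm high, green boards inside. Origin: centre of its underside. Local -x is its front, where the gate is; local z up. The front faces roughly the robot's right (-y), its yaw varies
- blue_catch: blue squeeze catch fixed on the magazine's roof, axes parallel to the magazine's: dark base plate 30 x 64 x 4 mm, two upright blue tabs side by side along local y, each with a steel hook arm reaching 62 mm to local -x over the gate's top. Origin: underside of the plate, on the roof (z 120 mm), at magazine local (-0.04, +0.05) or (-0.04, -0.05); the other catch takes the other place
- yellow_catch: yellow squeeze catch fixed on the magazine's roof, axes parallel to the magazine's: dark base plate 30 x 64 x 4 mm, two upright yellow tabs side by side along local y, each with a steel hook arm reaching 62 mm to local -x over the gate's top. Origin: underside of the plate, on the roof (z 120 mm), at magazine local (-0.04, +0.05) or (-0.04, -0.05); the other catch takes the other place
- blue_grip (a point): point midway between the two blue tabs, 147 mm above the bench: TCP here, pointing down, fingers closing along the magazine's local y squeezes both tabs (50 mm over their outer faces when out, 26 mm when in). The gripper fully open fits beside the other catch, 100 mm away
- yellow_grip (a point): point midway between the two yellow tabs, 147 mm above the bench: TCP here, pointing down, fingers closing along the magazine's local y squeezes both tabs (50 mm over their outer faces when out, 26 mm when in). The gripper fully open fits beside the other catch, 100 mm away
- blue_tab_a (a joint): blue tab on the catch's local +y side: upright block 24 (local x) x 9 (local y) x 35 mm tall, 125 to 160 mm above the bench. Value in m = travel towards the catch's middle: 0 out (outer face 25 mm from the middle; starts at 0 to 0.0015), 0.012 in (13 mm, hard stop). Slides stiffly (4 N), stays where left; its hook frees the gate from 0.0065 on, count on over 0.007
- blue_tab_b (a joint): blue tab on the catch's local -y side: upright block 24 (local x) x 9 (local y) x 35 mm tall, 125 to 160 mm above the bench. Value in m = travel towards the catch's middle: 0 out (outer face 25 mm from the middle; starts at 0 to 0.0015), 0.012 in (13 mm, hard stop). Slides stiffly (4 N), stays where left; its hook frees the gate from 0.0065 on, count on over 0.007
- yellow_tab_a (a joint): yellow tab on the catch's local +y side: upright block 24 (local x) x 9 (local y) x 35 mm tall, 125 to 160 mm above the bench. Value in m = travel towards the catch's middle: 0 out (outer face 25 mm from the middle; starts at 0 to 0.0015), 0.012 in (13 mm, hard stop). Slides stiffly (4 N), stays where left; its hook frees the gate from 0.0065 on, count on over 0.007
- yellow_tab_b (a joint): yellow tab on the catch's local -y side: upright block 24 (local x) x 9 (local y) x 35 mm tall, 125 to 160 mm above the bench. Value in m = travel towards the catch's middle: 0 out (outer face 25 mm from the middle; starts at 0 to 0.0015), 0.012 in (13 mm, hard stop). Slides stiffly (4 N), stays where left; its hook frees the gate from 0.0065 on, count on over 0.007
- gate_angle (a joint): gate angle about its upright hinge, rad: 0 shut, grows as the free end swings out from the front (clockwise from above), 1.57 square, stop 1.65. All four tabs must be in to free it. A spring shuts it; the detent bites at 0.7, needs about 6.5 N at the post and is passed at 0.9; eased back from beyond, it rests at 1.07, but let go wide open it can slam past and shut; holding at 1.5 takes 3 to 4 N
- gate_hinge (a point): point on the gate's upright hinge axis, 160 mm above the bench, at magazine local (-0.088, +0.098). A dark foot plate with a sprung brass roller, up to 20 mm high, reaches 100 mm out from the hinge in front of the magazine: a nub under the gate must push past it (the detent)
- gate: the gate: barred aluminium panel in front of the magazine, 192 mm wide from its hinge axis, 8 mm thick, 22 to 122 mm above the bench, with a round upright post (its handle) on the top edge near the free end, 182 mm from the hinge axis; the post's red grip is 16 mm in diameter, 135 to 180 mm above the bench. Origin: on the hinge axis at bench height; local -y points along the panel to the post
- post_grip (a point): point on the axis of the red post 160 mm above the bench: where to put the TCP, pointing down, to pinch the post; fingers along the magazine's local y fit with the gate shut, and the post may turn between the pads as the gate swings
- solder_spool: bystander: grey solder spool standing on its flange, 56 mm diameter, 42 mm high; origin centre of its underside
- flux_bottle: bystander: white bottle with a red cap, 52 mm diameter, 120 mm high; origin centre of its underside
- board_brush: bystander: black-handled brush lying on the bench, under 250 mm long; origin under its middle

How it is judged:
On the way, in this order (a step that is already met when the one before it is completed fails the run):
1. both tabs of the blue catch are in, the yellow catch still out, the gate shut (value of joint each of blue_tab_a, blue_tab_b above 0.007 m and value of joint each of yellow_tab_a, yellow_tab_b below 0.005 m and value of joint gate_angle below 0.1 rad), for 0.1 s.
2. both tabs of the yellow catch are in too, the gate still shut (value of joint each of blue_tab_a, blue_tab_b, yellow_tab_a, yellow_tab_b above 0.007 m and value of joint gate_angle below 0.1 rad), for 0.1 s.
3. the gate has been swung past its detent with the fingers (value of joint gate_angle above 1 rad and contact force between the fingers and gate above 1 N), for 0.1 s.
At the end, for the whole second after the job is handed in: the program ends holding: the gate stands at 1.40 rad (80 degrees) or wider and is still (under 0.1 rad/s), the gripper's fingers press on the gate with more than 1 N, and all four tabs are in by more than 7 mm (value of joint each of blue_tab_a, blue_tab_b, yellow_tab_a, yellow_tab_b above 0.007 m and value of joint gate_angle above 1.4 rad and velocity of joint gate_angle between -0.1 and 0.1 rad/s and contact force between the fingers and gate above 1 N); the arm keeps its last pose, push and grip.
It fails at once if a yellow tab is squeezed in before the blue catch is released (value of joint any of yellow_tab_a, yellow_tab_b above 0.007 m and value of joint any of blue_tab_a, blue_tab_b below 0.005 m).
It fails at once if the solder spool is shifted more than 30 mm (distance of solder_spool from where it was at the start of the episode above 0.03 m).
It fails at once if the flux bottle is shifted more than 30 mm (distance of flux_bottle from where it was at the start of the episode above 0.03 m).
It fails at once if the board brush is shifted more than 30 mm (distance of board_brush from where it was at the start of the episode above 0.03 m).
It also fails if it takes over 53 s, if anything falls off the work surface, if the arm or the gripper's body presses on something with over 40 N, if the wrist force passes 120 N, or if a joint passes its speed limit or range.

## Working session

There is one attempt and no reset: what is moved stays moved. The work goes in short steps, Python scripts to look and compute and a shell command to move; the robot and the scene stay as the last step left them, time stands still between calls to the robot, and variables do not carry over. Pictures are saved under pics/ and viewed, at most 10 in all, crops included, and the job is handed in when it is done.

```bash
ls; mkdir -p pics
python3 - <<'E'
from plant import r, optics
import cv2,numpy as np
s=r.get_state();print(s)
for n in("side","top"):
    p,d=optics.snapshot(n);cv2.imwrite(f"pics/{n}0.png",p);np.savez(f"{n}0.npz",p=p,d=d);print(n,{k:(np.round(v,3).tolist() if not isinstance(v,str) else v) for k,v in optics.calibration(n).items()})
E
```

```text
pics
{'clock': 0.0, 'q': array([ 1.27080527,  0.68996579, -0.19451297,  1.56636581,  0.15730264,
        0.90250567, -0.2150946 ]), 'qd': array([ 0.00121218, -0.00020784,  0.00135793,  0.00040602, -0.00116241,
       -0.00088602,  0.00098768]), 'joint_torque': array([ 1.66017999e-04, -5.27568305e+01, -1.26660537e+00, -1.53429508e+01,
       -5.25419740e-02,  6.42418177e-03,  1.45852537e-04]), 'tool_pos': array([ 0.20451945, -0.58994257,  0.25661553]), 'eef_rot': array([ 9.86097062e-01,  1.66167767e-01, -2.23059131e-04, -8.98986163e-04]), 'contact_force': array([-0.20058899,  0.31006604, -0.69489332]), 'moment': array([-0.02122906,  0.0013696 , -0.04670287]), 'finger_force': 0.0, 'opening': 1.0016606201797007}
side {'vfov': 48.964, 'cx': 321.933, 'cy': 188.113, 'cam_to_world': [[-0.988, 0.114, -0.1, 0.47], [-0.152, -0.731, 0.665, 0.71], [0.002, 0.672, 0.74, 0.92], [0.0, 0.0, 0.0, 1.0]]}
top {'vfov': 50.148, 'cx': 319.563, 'cy': 194.912, 'cam_to_world': [[0.022, 0.996, -0.081, 0.482], [-1.0, 0.022, 0.001, -0.011], [0.003, 0.081, 0.997, 1.132], [0.0, 0.0, 0.0, 1.0]]}
```

View pics/side0.png

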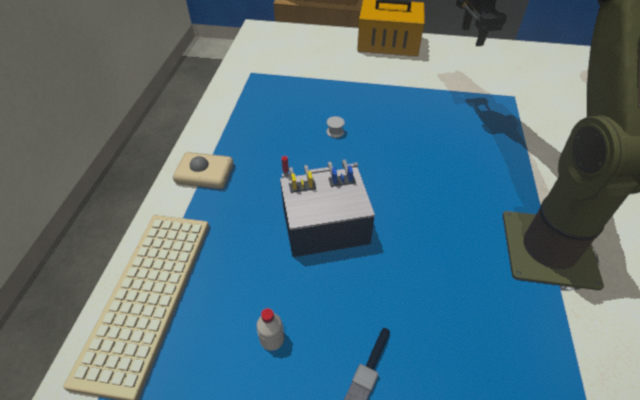

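View pics/top0.png

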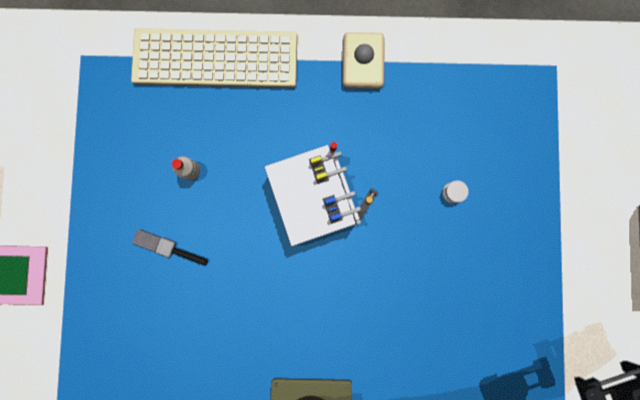

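The side view shows the magazine at about (325,205), with blue tabs at (342,175), yellow tabs at (302,180) and the red post at (285,165). In the top view, yellow is at (320,168), blue at (333,208), the post at (333,150) and the hinge with foot near (360,215). The spool is at (455,192).

```bash
cat > h.py <<'E'
from plant import r, optics
import cv2,numpy as np
from scipy.spatial.transform import Rotation as R
def cloud(n,d):
    c=optics.calibration(n);f=200/np.tan(np.radians(c["vfov"]/2));v,u=np.mgrid[:400,:640]
    P=np.stack([(u-c["cx"])/f*d,-(v-c["cy"])/f*d,-d],-1);T=np.array(c["cam_to_world"])
    return P@T[:3,:3].T+T[:3,3]
def masks(p):
    H=cv2.cvtColor(p,cv2.COLOR_BGR2HSV);h,s,v=cv2.split(H)
    return dict(blue=(h>108)&(h<130)&(s>110),yellow=(h>20)&(h<36)&(s>120),red=((h<8)|(h>172))&(s>130),roof=(s<60)&(v>120))
E
python3 - <<'E'
from h import *
for n in("side","top"):
    z=np.load(n+"0.npz");W=cloud(n,z["d"]);m=masks(z["p"]);box=(abs(W[...,0]-.52)<.2)&(abs(W[...,1]+.02)<.2)&(z["d"]>0)
    mat=np.median(W[350,150:200,2]);print(n,"mat z",mat)
    for k in("blue","yellow","red"):
        q=W[m[k]&box&(W[...,2]>.125)]
        if len(q)<3: print(k,len(q));continue
        print(k,len(q),"z",q[:,2].min().round(3),q[:,2].max().round(3),"bbox mean",q.mean(0).round(4))
        if k!="red":
            t=q[q[:,2]>.15][:,:2].astype(np.float32); print("  top",len(t),t.mean(0).round(4),cv2.minAreaRect(t))
    q=W[m["roof"]&box&(abs(W[...,2]-.12)<.008)];rc=cv2.minAreaRect(q[:,:2].astype(np.float32));print("roof",len(q),q[:,2].mean().round(4),rc)
    q=W[box&(abs(W[...,2]-.12)<.01)]
    print("roof any",cv2.minAreaRect(q[:,:2].astype(np.float32)))
    if n=="top":
        for nm,(u,v) in dict(spool=(455,190),bottle=(185,167),brush=(190,253)).items(): print(nm,W[v-2:v+3,u-2:u+3].reshape(-1,3).mean(0).round(3))
E
```

```text
side mat z 0.0020125635385450646
blue 136 z 0.126 0.177 bbox mean [ 0.5347 -0.0331  0.1493]
  top 73 [ 0.5359 -0.0348] ((0.5951268076896667, -0.028366100043058395), (0.17209745943546295, 0.032603319734334946), 8.148709297180176)
yellow 106 z 0.126 0.164 bbox mean [0.6269 0.0009 0.1516]
  top 65 [ 0.6281 -0.0008] ((0.6285036206245422, -0.0041829682886600494), (0.04747362062335014, 0.02592879720032215), 21.02341651916504)
red 39 z 0.144 0.182 bbox mean [ 0.6746 -0.0333  0.1703]
roof 3506 0.1203 ((0.5705540776252747, 0.006650365889072418), (0.20005321502685547, 0.1806776225566864), 20.092571258544922)
roof any ((0.5703635215759277, 0.004858776926994324), (0.20267198979854584, 0.1868986040353775), 20.08367347717285)
top mat z -0.00021408565743763486
blue 111 z 0.125 0.163 bbox mean [ 0.5333 -0.0414  0.153 ]
  top 85 [ 0.533  -0.0418] ((0.5331562757492065, -0.041788239032030106), (0.048516254872083664, 0.023079494014382362), 20.165077209472656)
yellow 127 z 0.126 0.163 bbox mean [ 0.6254 -0.0075  0.1503]
  top 80 [ 0.6249 -0.008 ] ((0.6258546710014343, -0.00743478536605835), (0.04728804901242256, 0.022908953949809074), 20.622957229614258)
red 39 z 0.146 0.183 bbox mean [ 0.6722 -0.0404  0.1746]
roof 4989 0.1195 ((0.568356990814209, 0.0025620758533477783), (0.20146027207374573, 0.18055219948291779), 20.15005874633789)
roof any ((0.5691772699356079, 0.001858040690422058), (0.202895388007164, 0.18203580379486084), 20.294960021972656)
spool [ 0.591 -0.359  0.041]
bottle [0.623 0.307 0.131]
brush [0.415 0.321 0.012]
```

Run:
```python
import cv2,numpy as np
p=cv2.imread("pics/top0.png")[130:260,250:400];q=cv2.imread("pics/side0.png")[140:260,265:390]
a=cv2.resize(p,(600,520),interpolation=cv2.INTER_CUBIC);cv2.imwrite("pics/c0.png",a)
```

```text
(no output)
```

View pics/c0.png

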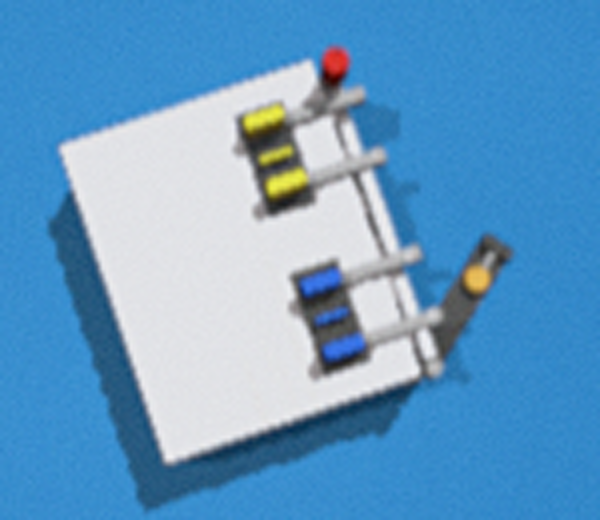

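The crop shows a catch of three pieces each: two tabs plus a fixed centre. Yellow is far from the robot and blue is near. The post is on the far end, and the hinge and brass roller are near (435,365)/(478,275). The blue→yellow line gives a yaw of 20.2° and 98 mm spacing. The predicted post position agrees with the red mask within 2 mm. Next I rotate the tool, then travel.

```bash
cat > go.py <<'E'
import sys
from h import *
K=dict(blue=(.5335,-.041),yellow=(.627,-.0068),post=(.6755,-.040))
def need(xy,z,ang=20.2):
    s=r.get_state();Q=R.from_quat(s["eef_rot"]);M=Q.as_matrix()
    d=M.T@(np.array([*xy,z])-s["tool_pos"])/.025
    tx=np.radians(ang+90);x=np.array([np.cos(tx),np.sin(tx),0]);T=np.stack([x,np.cross([0,0,-1],x),[0,0,-1]],1)
    w=R.from_matrix(M.T@T).as_rotvec()/np.pi
    print("t",round(s["clock"],2),"pos",s["tool_pos"].round(4),"rows-units",d.round(3),"turn",w.round(4),"F",s["contact_force"].round(1),"op",round(s["opening"],3),"ff",s["finger_force"],"q",s["q"].round(2))
if __name__=="__main__": need(K[sys.argv[1]] if sys.argv[1] in K else tuple(map(float,sys.argv[1].split(","))),float(sys.argv[2]))
E
python3 -m pendant '[[0,0,0,0,0,-0.0389],[0,0,0,0,0,-0.0389],[0,0,0,0,0,-0.0389],[0,0,0,0,0,-0.0389],[0,0,0,0,0,-0.0389]]' 1
python3 -m pendant '[[0,0,0,0,0,-0.0389],[0,0,0,0,0,-0.0389],[0,0,0,0,0,-0.0389],[0,0,0,0,0,-0.0389],[0,0,0,0,0,-0.0389]]'
python3 -m pendant '[[0,0,0,0,0,-0.0389],[0,0,0,0,0,-0.0389],[0,0,0,0,0,-0.0389],[0,0,0,0,0,0]]'
python3 go.py blue 0.25
```

```text
clock: 0.52
tool_pos: [0.2046, -0.5902, 0.257]
eef_rot: [0.889, 0.458, -0.0, -0.0]
contact_force: [-0.1, 0.4, -0.7]
opening: 1.001
finger_force: 0.0
clock: 0.93
tool_pos: [0.2045, -0.5903, 0.2569]
eef_rot: [0.71, 0.704, 0.0, -0.0]
contact_force: [1.1, 0.5, 0.4]
opening: 0.999
finger_force: 0.0
clock: 1.27
tool_pos: [0.2043, -0.5903, 0.2568]
eef_rot: [0.571, 0.821, 0.0, -0.0]
contact_force: [0.2, 0.1, -0.7]
opening: 1.0
finger_force: 0.0
t 1.27 pos [ 0.2043 -0.5903  0.2568] rows-units [16.038 19.976  0.296] turn [ 0.0001 -0.0004  0.0006] F [ 0.2  0.1 -0.7] op 1.0 ff 0.0 q [ 1.51  0.75 -0.64  1.55  0.5   1.01  1.08]
```

```bash
for i in 1 2 3; do python3 -m pendant '[[0.64,0.8,0,0,0,0],[0.64,0.8,0,0,0,0],[0.64,0.8,0,0,0,0],[0.64,0.8,0,0,0,0],[0.64,0.8,0,0,0,0]]' | grep -E 'pos'; done
python3 go.py blue 0.25
```

```text
tool_pos: [0.2714, -0.4798, 0.2573]
tool_pos: [0.3378, -0.3703, 0.2574]
tool_pos: [0.4041, -0.2608, 0.2574]
t 2.52 pos [ 0.4041 -0.2608  0.2574] rows-units [6.503 7.861 0.293] turn [-0.0001 -0.     -0.0016] F [ 1.7 -0.3  0.8] op 0.998 ff 0.0 q [ 0.88  0.56 -0.63  1.97  0.47  0.75  0.32]
```

```bash
for i in 1 2; do python3 -m pendant '[[0.65,0.785,0,0,0,0],[0.65,0.785,0,0,0,0],[0.65,0.785,0,0,0,0],[0.65,0.785,0,0,0,0],[0.65,0.785,0,0,0,0]]' | grep -E 'pos'; done
python3 -m pendant '[[0,0,0.6,0,0,0],[0,0,0.6,0,0,0],[0,0,0,0,0,0]]'
python3 go.py blue 0.147
python3 - <<'E'
from h import *
p,d=optics.snapshot("side");cv2.imwrite("pics/s1.png",cv2.resize(p[90:290,220:460],(720,600),interpolation=cv2.INTER_CUBIC))
E
```

```text
tool_pos: [0.4682, -0.1507, 0.2573]
tool_pos: [0.5324, -0.0406, 0.2573]
clock: 3.6
tool_pos: [0.5304, -0.0415, 0.2251]
eef_rot: [0.573, 0.819, -0.002, -0.002]
contact_force: [-0.6, 0.1, -0.1]
opening: 1.0
finger_force: 0.0
t 3.6 pos [ 0.5304 -0.0415  0.2251] rows-units [-0.026  0.137  3.125] turn [-0.0015 -0.0004 -0.001 ] F [-0.6  0.1 -0.1] op 1.0 ff 0.0 q [ 0.33  0.66 -0.56  1.87  0.49  0.76 -0.15]
```

View pics/s1.png

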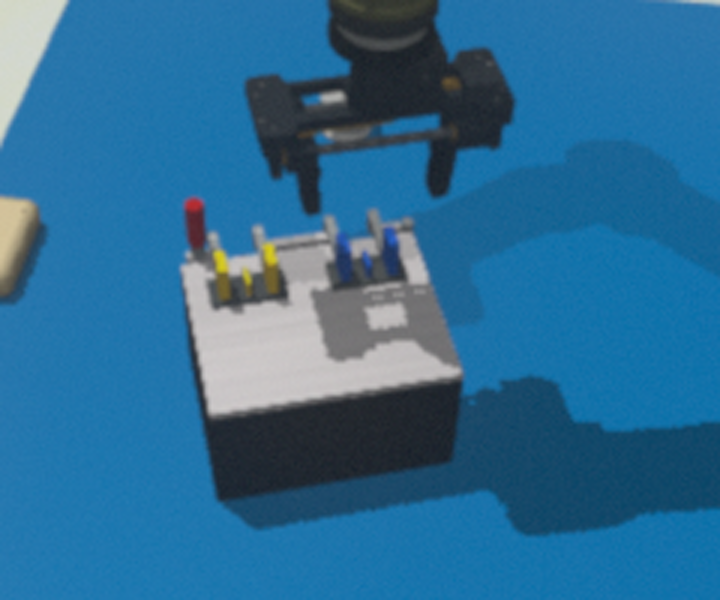

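The open fingers, (310,195) and (440,180), straddle the blue tabs at (343,255) and (390,250). I'll lower and squeeze.

```bash
python3 -m pendant '[[0,0.1,0.6,0,0,0],[0,0,0.6,0,0,0],[0,0,0.6,0,0,0],[0,0,0.6,0,0,0],[0,0,0.5,0,0,0]]'
python3 -m pendant '[[0,0,0.2,0,0,0],[0,0,0,0,0,0],[0,0,0,0,0,0]]'
python3 go.py blue 0.147
```

```text
clock: 4.07
tool_pos: [0.5346, -0.0414, 0.1549]
eef_rot: [0.574, 0.819, 0.0, 0.0]
contact_force: [-0.6, 0.4, 0.1]
opening: 1.002
finger_force: 0.0
clock: 4.32
tool_pos: [0.5347, -0.041, 0.1506]
eef_rot: [0.573, 0.82, 0.0, 0.0]
contact_force: [0.3, 0.5, 0.3]
opening: 1.002
finger_force: 0.0
t 4.32 pos [ 0.5347 -0.041   0.1506] rows-units [ 0.019 -0.046  0.144] turn [ 0.0002  0.0001 -0.0007] F [0.3 0.5 0.3] op 1.002 ff 0.0 q [ 0.27  0.77 -0.47  1.92  0.6   0.59 -0.24]
```

```bash
python3 -m pendant '[[0,-0.04,0.12,0,0,0],[0,0,0,0,0,0],[0,0,0,0,0,0],[0,0,0,0,0,0],[0,0,0,0,0,0]]' -1 30
for i in 1 2; do python3 -m pendant '[[0,0,0,0,0,0],[0,0,0,0,0,0],[0,0,0,0,0,0],[0,0,0,0,0,0],[0,0,0,0,0,0]]'; done
python3 go.py blue 0.147
```

```text
clock: 4.73
tool_pos: [0.5336, -0.0412, 0.1472]
eef_rot: [0.573, 0.82, 0.0, 0.0]
contact_force: [0.9, 0.3, 0.1]
opening: 0.647
finger_force: 0.0
clock: 5.15
tool_pos: [0.5331, -0.0413, 0.1472]
eef_rot: [0.573, 0.82, -0.0, -0.0]
contact_force: [-1.0, 0.3, 5.3]
opening: 0.286
finger_force: 30.0
clock: 5.57
tool_pos: [0.5331, -0.0413, 0.1472]
eef_rot: [0.573, 0.82, -0.0, -0.0]
contact_force: [-1.2, -0.5, 5.1]
opening: 0.284
finger_force: 30.0
t 5.57 pos [ 0.5331 -0.0413  0.1472] rows-units [0.006 0.021 0.007] turn [-0.0002  0.0001 -0.0003] F [-1.2 -0.5  5.1] op 0.284 ff 30.000948215893004 q [ 0.27  0.77 -0.46  1.93  0.6   0.58 -0.25]
```

The opening reads about 25 mm, so both blue tabs are fully in. Next is the yellow catch: open, raise 50 mm, shift 100 mm.

```bash
Z='[[0,0,0,0,0,0],[0,0,0,0,0,0],[0,0,0,0,0,0],[0,0,0,0,0,0],[0,0,0,0,0,0]]'
python3 -m pendant '[[0,0,0,0,0,0],[0,0,0,0,0,0],[0,0,0,0,0,0],[0,0,0,0,0,0],[0,0,0,0,0,0]]' 1 | grep open
python3 -m pendant '[[0,0,0,0,0,0],[0,0,0,0,0,0],[0,0,0,0,0,0],[0,0,0,0,0,0]]' | grep open
python3 -m pendant '[[0,0,-0.6,0,0,0],[0,0,-0.6,0,0,0],[0,0,-0.6,0,0,0],[0,0,-0.4,0,0,0]]' | grep pos
python3 -m pendant '[[0,0.8,0,0,0,0],[0,0.8,0,0,0,0],[0,0.8,0,0,0,0],[0,0.8,0,0,0,0],[0,0.8,0,0,0,0]]' |grep pos
python3 -m pendant '[[0,0,0,0,0,0],[0,0,0,0,0,0]]' | grep open
python3 go.py yellow 0.147
python3 - <<'E'
from h import *
p,d=optics.snapshot("side");cv2.imwrite("pics/s2.png",cv2.resize(p[90:290,220:460],(720,600),interpolation=cv2.INTER_CUBIC))
E
```

```text
opening: 0.639
opening: 0.939
tool_pos: [0.5338, -0.041, 0.2031]
tool_pos: [0.628, -0.0066, 0.2019]
opening: 1.001
t 7.23 pos [ 0.6272 -0.0063  0.2015] rows-units [-0.018 -0.014  2.181] turn [-0.0001 -0.0001 -0.0001] F [-0.2 -0.7 -0.3] op 1.001 ff 0.0 q [ 0.23  0.8  -0.54  1.6   0.5   0.88 -0.15]
```

View pics/s2.png

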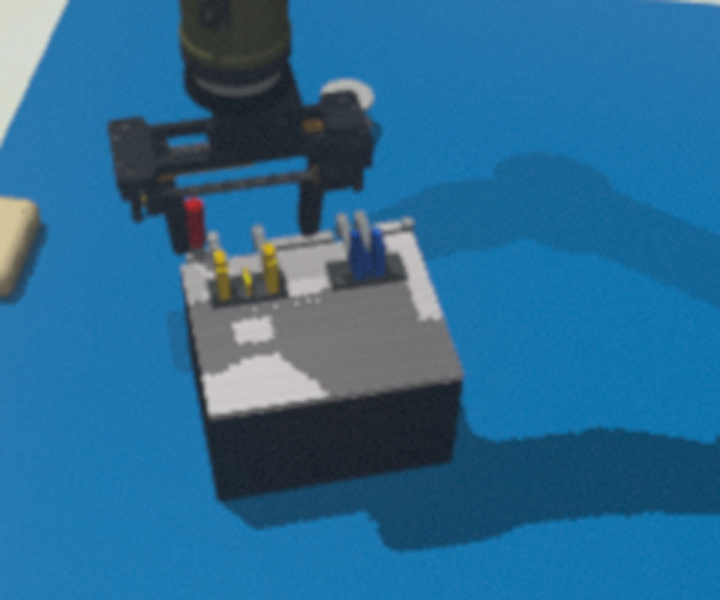

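The blue tabs at (367,250) are together (in), and yellow at (222,275)/(270,268) is still out between the fingers. I'll lower and squeeze.

```bash
python3 -m pendant '[[0,0,0.6,0,0,0],[0,0,0.6,0,0,0],[0,0,0.6,0,0,0],[0,0,0.37,0,0,0],[0,0,0,0,0,0]]'
python3 -m pendant '[[0,0,0,0,0,0],[0,0,0,0,0,0],[0,0,0,0,0,0],[0,0,0,0,0,0],[0,0,0,0,0,0]]' -1 30 |grep -E 'open|pos'
for i in 1 2; do python3 -m pendant '[[0,0,0,0,0,0],[0,0,0,0,0,0],[0,0,0,0,0,0],[0,0,0,0,0,0],[0,0,0,0,0,0]]'; done
python3 go.py yellow 0.147
```

```text
clock: 7.7
tool_pos: [0.6249, -0.0079, 0.1457]
eef_rot: [0.573, 0.82, -0.002, -0.002]
contact_force: [-1.1, -0.1, 0.5]
opening: 0.999
finger_force: 0.0
tool_pos: [0.6276, -0.0067, 0.1483]
opening: 0.646
clock: 8.53
tool_pos: [0.627, -0.0069, 0.1482]
eef_rot: [0.573, 0.82, -0.0, -0.0]
contact_force: [-1.5, -0.4, 4.5]
opening: 0.286
finger_force: 30.0
clock: 8.95
tool_pos: [0.627, -0.0069, 0.1482]
eef_rot: [0.573, 0.82, -0.0, -0.0]
contact_force: [-2.2, -0.9, 6.3]
opening: 0.283
finger_force: 30.0
t 8.95 pos [ 0.627  -0.0069  0.1482] rows-units [0.003 0.002 0.047] turn [-0.0002  0.0001 -0.0003] F [-2.2 -0.9  6.3] op 0.283 ff 30.001081179943867 q [ 0.21  0.87 -0.5   1.64  0.55  0.78 -0.19]
```

```bash
python3 -m pendant '[[0,0,0,0,0,0],[0,0,0,0,0,0],[0,0,0,0,0,0],[0,0,0,0,0,0],[0,0,0,0,0,0]]' 1 | grep open
python3 -m pendant '[[0,0,0,0,0,0],[0,0,0,0,0,0],[0,0,0,0,0,0],[0,0,0,0,0,0]]' | grep open
python3 -m pendant '[[0,0,-0.6,0,0,0],[0,0,-0.6,0,0,0],[0,0,-0.6,0,0,0],[0,0,-0.6,0,0,0],[0,0,-0.3,0,0,0]]' | grep pos
python3 go.py post 0.215
python3 - <<'E'
from h import *
for n in("side","top"):
    p,d=optics.snapshot(n);W=cloud(n,d);m=masks(p)["red"]&(W[...,2]>.135)&(W[...,2]<.19)&(abs(W[...,0]-.67)<.06)&(abs(W[...,1]+.04)<.06)
    print(n,m.sum(),W[m].mean(0) if m.any() else 0)
E
```

```text
opening: 0.637
opening: 0.94
tool_pos: [0.6281, -0.0065, 0.217]
t 10.12 pos [ 0.6281 -0.0065  0.217 ] rows-units [-1.913  1.318  0.085] turn [ 0.0008  0.0002 -0.0003] F [-0.1  0.5 -0. ] op 1.0 ff 0.0 q [ 0.23  0.78 -0.55  1.59  0.49  0.91 -0.14]
side 60 [ 0.67516652 -0.03279216  0.16765117]
top 0 0
```

```bash
python3 -m pendant '[[-0.64,0.44,0,0,0,0],[-0.64,0.44,0,0,0,0],[-0.63,0.44,0,0,0,0],[0,0,0,0,0,0],[0,0,0,0,0,0]]' | grep pos
python3 -m pendant '[[0,0,0.6,0,0,0],[0,0,0.6,0,0,0],[0,0,0.6,0,0,0],[0,0,0.4,0,0,0],[0,0,0,0,0,0]]' | grep -E 'pos|contact'
python3 go.py post 0.16
python3 - <<'E'
from h import *
p,d=optics.snapshot("side");cv2.imwrite("pics/s3.png",cv2.resize(p[90:290,220:460],(720,600),interpolation=cv2.INTER_CUBIC))
E
```

```text
tool_pos: [0.6742, -0.0408, 0.2136]
tool_pos: [0.6722, -0.0394, 0.1575]
contact_force: [0.3, -0.1, -0.6]
t 11.05 pos [ 0.6722 -0.0394  0.1575] rows-units [-0.069  0.114 -0.101] turn [-0.0017 -0.0006  0.0003] F [ 0.3 -0.1 -0.6] op 0.998 ff 0.0 q [ 0.25  0.91 -0.52  1.47  0.52  0.9  -0.08]
```

View pics/s3.png

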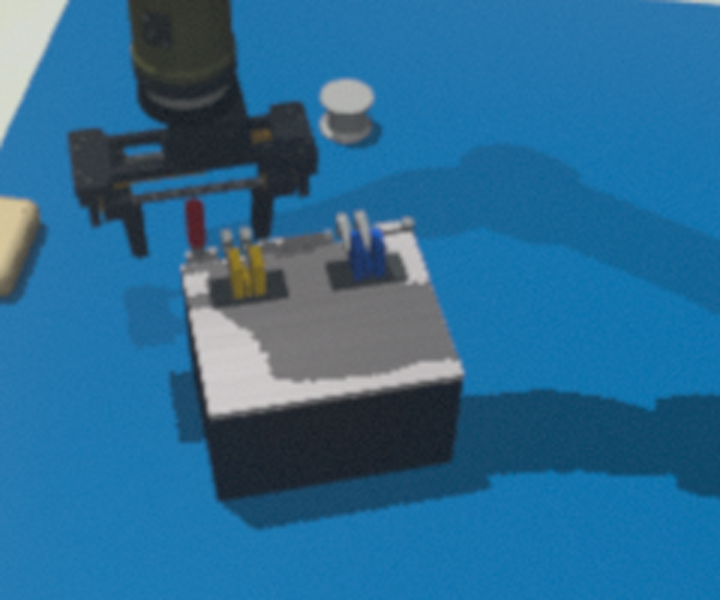

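All four tabs are in, and the red post at (195,222) stands between the fingers at (135,225)/(262,215). I'll pinch it.

```bash
for i in 1 2; do python3 -m pendant '[[0,0,0,0,0,0],[0,0,0,0,0,0],[0,0,0,0,0,0],[0,0,0,0,0,0],[0,0,0,0,0,0]]' -1 35 |grep -E 'open|pos'; done
python3 -m pendant '[[0,0,0,0,0,0],[0,0,0,0,0,0],[0,0,0,0,0,0]]' -1 35
python3 go.py post 0.16
python3 - <<'E'
import numpy as np
# waypoints of the post about the hinge, in tool axes (tool x = local +x dir 110.2deg, tool y = dir 20.2), units of 25 mm
L=.182
for a in np.arange(0,1.6,.1):
    print(round(a,2),"x",round(-L*np.sin(a)/.025,2),"y",round(-L*(1-np.cos(a))/.025,2))
E
```

```text
tool_pos: [0.675, -0.0402, 0.1607]
opening: 0.649
tool_pos: [0.6747, -0.0402, 0.1602]
opening: 0.267
clock: 12.18
tool_pos: [0.6754, -0.0399, 0.1602]
eef_rot: [0.572, 0.82, 0.001, 0.0]
contact_force: [2.3, 0.4, -1.5]
opening: 0.176
finger_force: 35.0
t 12.18 pos [ 0.6754 -0.0399  0.1602] rows-units [-0.004  0.003  0.008] turn [ 0.0005  0.     -0.0002] F [ 2.3  0.4 -1.5] op 0.176 ff 35.004575025008364 q [ 0.25  0.91 -0.52  1.47  0.52  0.9  -0.08]
0.0 x -0.0 y -0.0
0.1 x -0.73 y -0.04
0.2 x -1.45 y -0.15
0.3 x -2.15 y -0.33
0.4 x -2.83 y -0.57
0.5 x -3.49 y -0.89
0.6 x -4.11 y -1.27
0.7 x -4.69 y -1.71
0.8 x -5.22 y -2.21
0.9 x -5.7 y -2.75
1.0 x -6.13 y -3.35
1.1 x -6.49 y -3.98
1.2 x -6.79 y -4.64
1.3 x -7.01 y -5.33
1.4 x -7.17 y -6.04
1.5 x -7.26 y -6.77
```

Pinched: the opening is 15.5 mm against the 16 mm post, at the predicted position. I'll swing it along the arc in 0.05 rad rows.

```bash
python3 -m pendant '[[-0.365,-0.01,0,0,0,0],[-0.365,-0.03,0,0,0,0],[-0.36,-0.045,0,0,0,0],[-0.36,-0.065,0,0,0,0],[-0.35,-0.08,0,0,0,0]]' -1 45
python3 -m pendant '[[-0.35,-0.1,0,0,0,0],[-0.34,-0.11,0,0,0,0],[-0.34,-0.13,0,0,0,0],[-0.33,-0.155,0,0,0,0],[-0.33,-0.165,0,0,0,0]]'
python3 -c "
from go import *
s=r.get_state();v=s['tool_pos'][:2]-np.array([.5047,-.1028]);print(np.hypot(*v),np.radians(20.2)-np.arctan2(v[1],v[0]),s['finger_force'])"
```

```text
clock: 12.6
tool_pos: [0.6859, -0.0835, 0.1602]
eef_rot: [0.573, 0.82, 0.002, -0.0]
contact_force: [3.5, 5.1, -2.5]
opening: 0.168
finger_force: 45.0
clock: 13.02
tool_pos: [0.6862, -0.1293, 0.1602]
eef_rot: [0.573, 0.82, 0.003, 0.001]
contact_force: [7.0, 3.5, -5.9]
opening: 0.162
finger_force: 45.0
0.183415877236907 0.49751629173761386 44.980886774137616
```

```bash
cat > a.py <<'E'
from go import *
s=r.get_state();v=s['tool_pos'][:2]-np.array([.5047,-.1028]);a=np.radians(20.2)-np.arctan2(v[1],v[0])
print("L,ang",np.hypot(*v).round(4),a.round(3),s['contact_force'].round(1),s['opening'].round(3),s['clock'])
c,t=np.cos(np.radians(20.2)),np.sin(np.radians(20.2))
print("tool-axes from hinge x,y",((-t*v[0]+c*v[1])/.025).round(2),((c*v[0]+t*v[1])/.025).round(2))
E
python3 -m pendant '[[-0.31,-0.18,0,0,0,0],[-0.31,-0.2,0,0,0,0],[-0.29,-0.21,0,0,0,0],[-0.29,-0.23,0,0,0,0]]' -1 55
python3 a.py
python3 -m pendant '[[-0.27,-0.24,0,0,0,0],[-0.26,-0.26,0,0,0,0],[-0.24,-0.265,0,0,0,0],[-0.24,-0.275,0,0,0,0]]'
python3 a.py
python3 -m pendant '[[-0.22,-0.295,0,0,0,0],[-0.21,-0.305,0,0,0,0],[-0.18,-0.31,0,0,0,0],[-0.18,-0.32,0,0,0,0]]'
python3 a.py
```

```text
clock: 13.35
tool_pos: [0.6786, -0.1654, 0.1602]
eef_rot: [0.573, 0.819, 0.003, 0.003]
contact_force: [11.9, 1.2, -10.1]
opening: 0.163
finger_force: 54.9
clock: 13.68
tool_pos: [0.6661, -0.196, 0.1603]
eef_rot: [0.572, 0.82, 0.006, 0.005]
contact_force: [18.7, 2.8, -14.0]
opening: 0.165
finger_force: 54.8
clock: 14.02
tool_pos: [0.6422, -0.2318, 0.1603]
eef_rot: [0.574, 0.819, 0.002, 0.006]
contact_force: [14.0, -5.5, -11.6]
opening: 0.162
finger_force: 55.0Traceback (most recent call last):
  File "a.py", line 3, in <module>
    print("L,ang",np.hypot(*v).round(4),a.round(3),s['contact_force'].round(1),s['opening'].round(3),s['clock'])
                                                                               ^^^^^^^^^^^^^^^^^^
AttributeError: 'float' object has no attribute 'round'
Traceback (most recent call last):
  File "a.py", line 3, in <module>
    print("L,ang",np.hypot(*v).round(4),a.round(3),s['contact_force'].round(1),s['opening'].round(3),s['clock'])
                                                                               ^^^^^^^^^^^^^^^^^^
AttributeError: 'float' object has no attribute 'round'
Traceback (most recent call last):
  File "a.py", line 3, in <module>
    print("L,ang",np.hypot(*v).round(4),a.round(3),s['contact_force'].round(1),s['opening'].round(3),s['clock'])
                                                                               ^^^^^^^^^^^^^^^^^^
AttributeError: 'float' object has no attribute 'round'
```

```bash
sed -i "s/s\['opening'\].round(3)/s['opening']/" a.py; python3 a.py
python3 - <<'E'
from h import *
P=[]
for n in("side","top"):
    p,d=optics.snapshot(n);W=cloud(n,d);m=masks(p)["red"]&(W[...,2]>.13)&(W[...,2]<.2)&(abs(W[...,0]-.63)<.1)&(abs(W[...,1]+.2)<.12)
    print(n,m.sum(),W[m].mean(0).round(4) if m.any() else 0)
    c=(200,90) if n=="side" else (270,120)
    P.append(cv2.resize(p[c[1]:c[1]+150,c[0]:c[0]+200],(800//2,300),interpolation=cv2.INTER_CUBIC))
cv2.imwrite("pics/s4.png",np.hstack(P))
E
```

```text
L,ang 0.1885 1.106 [ 14.   -5.5 -11.6] 0.162469215147566 14.0167
tool-axes from hinge x,y -6.74 3.38
side 46 [ 0.6394 -0.217   0.1644]
top 8 [ 0.6334 -0.2221  0.1533]
```

View pics/s4.png

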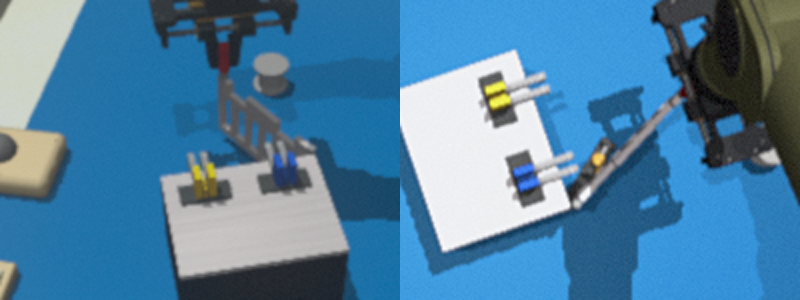

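The gate stands at about 1.09 rad, past the detent (gate tip at (685,95) in the right half). The post has slid about 10 mm towards the pad edge, as the opening fell from 0.176 to 0.162. The gate rests at 1.07, so I'll open slightly, recentre and regrip.

```bash
python3 -m pendant '[[0,0,0,0,0,0],[0,0,0,0,0,0],[0,0,0,0,0,0],[0,0,0,0,0,0],[0,0,0,0,0,0]]' -0.35 40; python3 a.py
python3 - <<'E'
from h import *
for n in("side","top"):
    p,d=optics.snapshot(n);W=cloud(n,d);m=masks(p)["red"]&(W[...,2]>.13)&(W[...,2]<.2)&(abs(W[...,0]-.63)<.1)&(abs(W[...,1]+.2)<.12)
    print(n,m.sum(),W[m].mean(0).round(4) if m.any() else 0)
s=r.get_state();M=R.from_quat(s["eef_rot"]).as_matrix()
print((M.T@(np.array([.5047+.182*np.cos(np.radians(20.2)-1.07),-.1028+.182*np.sin(np.radians(20.2)-1.07),.16])-s["tool_pos"])/.025).round(2))
E
```

```text
clock: 14.53
tool_pos: [0.6368, -0.2276, 0.1602]
eef_rot: [0.573, 0.82, -0.0, -0.0]
contact_force: [0.7, 0.5, 0.3]
opening: 0.329
finger_force: 0.3
L,ang 0.1817 1.11 [0.7 0.5 0.3] 0.3291601109813244 14.5333
tool-axes from hinge x,y -6.51 3.23
side 33 [ 0.642  -0.2148  0.1648]
top 1 [ 0.6375 -0.217   0.143 ]
[0.1  0.26 0.  ]
```

```bash
python3 -m pendant '[[0.1,0.1,0,0,0,0],[0.08,0.13,0,0,0,0],[0,0,0,0,0,0]]' | grep contact
python3 -m pendant '[[0,0,0,0,0,0],[0,0,0,0,0,0],[0,0,0,0,0,0],[0,0,0,0,0,0],[0,0,0,0,0,0]]' -1 55; python3 a.py
```

```text
contact_force: [0.2, -0.1, 0.1]
clock: 15.3
tool_pos: [0.641, -0.2205, 0.1601]
eef_rot: [0.572, 0.82, -0.0, -0.0]
contact_force: [-0.4, 1.0, -0.6]
opening: 0.164
finger_force: 55.0
L,ang 0.1801 1.065 [-0.4  1.  -0.6] 0.16423034717950086 15.3
tool-axes from hinge x,y -6.3 3.49
```

```bash
python3 -m pendant '[[-0.17,-0.32,0,0,0,0],[-0.15,-0.335,0,0,0,0],[-0.13,-0.34,0,0,0,0],[-0.12,-0.347,0,0,0,0]]'; python3 a.py
python3 -m pendant '[[-0.1,-0.35,0,0,0,0],[-0.08,-0.356,0,0,0,0],[-0.06,-0.358,0,0,0,0],[-0.05,-0.36,0,0,0,0],[-0.02,-0.3,0,0,0,0]]'; python3 a.py
python3 -m pendant '[[-0.01,-0.2,0,0,0,0],[0,0,0,0,0,0],[0,0,0,0,0,0],[0,0,0,0,0,0]]'; python3 a.py
python3 - <<'E'
from h import *
P=[]
for n in("side","top"):
    p,d=optics.snapshot(n)
    c=(220,70) if n=="side" else (290,120)
    P.append(cv2.resize(p[c[1]:c[1]+150,c[0]:c[0]+200],(400,300),interpolation=cv2.INTER_CUBIC))
cv2.imwrite("pics/s5.png",np.hstack(P))
E
```

```text
clock: 15.63
tool_pos: [0.6165, -0.2446, 0.1601]
eef_rot: [0.573, 0.82, 0.003, 0.002]
contact_force: [6.7, 2.6, -5.3]
opening: 0.167
finger_force: 55.0
L,ang 0.1806 1.255 [ 6.7  2.6 -5.3] 0.16662196740982124 15.6333
tool-axes from hinge x,y -6.87 2.24
clock: 16.05
tool_pos: [0.5789, -0.2694, 0.1601]
eef_rot: [0.574, 0.819, 0.002, 0.003]
contact_force: [8.4, -2.3, -8.8]
opening: 0.164
finger_force: 55.0
L,ang 0.1824 1.504 [ 8.4 -2.3 -8.8] 0.16415615842876707 16.05
tool-axes from hinge x,y -7.28 0.48
clock: 16.38
tool_pos: [0.5745, -0.2716, 0.1601]
eef_rot: [0.574, 0.819, 0.001, 0.003]
contact_force: [7.5, -3.2, -8.4]
opening: 0.168
finger_force: 55.0
L,ang 0.1826 1.531 [ 7.5 -3.2 -8.4] 0.16761560387993615 16.3833
tool-axes from hinge x,y -7.3 0.29
```

View pics/s5.png

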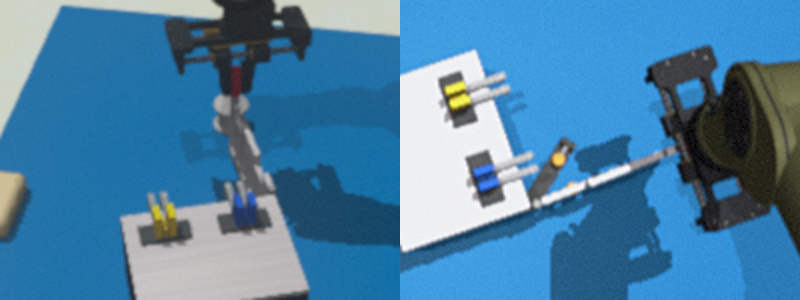

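The gate stands square to the front: in the right half it runs from the hinge at (533,203) to the fingers at (675,155). The post is pinched, all four tabs are in, and the spool is untouched. I'll let it settle, check and hand in.

```bash
python3 -m pendant '[[0,0,0,0,0,0],[0,0,0,0,0,0],[0,0,0,0,0,0],[0,0,0,0,0,0],[0,0,0,0,0,0]]' | grep -E 'pos|finger'; python3 a.py; python3 -c "
from plant import r
print(r.finish_job())"
```

```text
tool_pos: [0.5746, -0.2715, 0.1601]
finger_force: 55.0
L,ang 0.1826 1.531 [ 8.3 -2.1 -8.7] 0.1659840941869322 16.9
tool-axes from hinge x,y -7.3 0.29
the job is handed in; nothing more can be done
None
```

I squeezed in the blue catch, then the yellow one, and swung the gate past its detent to about 1.53 rad; I handed the job in at about 17 s with the gripper still holding the post at 55 N (no verdict came back).

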